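Check the coupling gap of a pump set with a taper gauge

TASK

The coupling gap of this pump set has to be checked before its halves are bolted together: lift the loose coupling guard off by its bow handle, hang it by that handle on the twin-prong hook of the small tool board, and let go of it. Then take the taper gauge out of the tool block and slide its blade from the top of the coupling straight down into the gap between the two coupling faces, flat and square to them, until it drags snugly on both faces; do not force it. Finish with the gauge still gripped and held at that depth, and leave the other tools where they are.

Things in the scene. Friction and masses are not known exactly. Their poses are not given: they have to be found in the camera images.
- pumpset: Fixed pump set: grey base 170 (x) by 440 mm (y), top 20 mm above the bench; on its +y side an aluminium gear pump on a blue foot bracket (130 mm high, reaching 140 mm in +y) with its dark steel coupling half, 70 mm across. Origin: on the bench below the coupling gap; y along the shaft to the pump, z up. Shaft axis 83 mm above the bench.
- motor: Fixed grey electric motor with its own coupling half, on the -y side of the same base, 48 to 238 mm in -y, 139 mm high; terminal box 168 mm high, 105 to 180 mm in -y. Axes as pumpset. Its place along the shaft differs by a millimetre or two from job to job: the coupling gap is 4 to 6.5 mm and must be felt.
- pump_face (a point): Top of the flat coupling face on the pump side, 118 mm above the bench: where the plane of the face meets the level of the flange's crest. Axes as pumpset. The flange edge has a 3 mm, 45 degree chamfer there, so the mouth is 6 mm wider than the gap and the parallel gap begins 3 mm lower. The gap is empty right through, 70 mm deep.
- motor_face (a point): The same point on the motor-side coupling face, chamfered alike; the gap lies between the two points (this one in -y).
- guard: Loose yellow sheet-metal coupling guard, about 0.35 kg, unbolted: an upside-down U over the coupling, feet on the base. 116 mm wide (x; 152 over the feet), 76 long (y, ends open), flat top 111 above the feet, inside 110 wide. Origin: middle of the feet's underside, z up. The coupling reaches 98 mm above the feet: lift straight up over 100 mm before moving sideways.
- guard_handle (a point): Middle of the bar of the guard's steel bow handle, 156 mm above the feet: a 10 mm round bar along the guard's x, straight for 88 mm, its centre 45 mm above the guard's flat top, legs 52 mm to either side.
- toolboard: Fixed small blue tool board, 400 mm wide (x), 230 mm high, 16 mm thick, front facing -y. Origin: on the bench under the middle of the front face. Its twin-prong hook sticks out of the front; bring the bar in from the front (-y) over the upturned tips, prongs passing between the bar and the guard's top, then lower it.
- hook_seat (a point): Where the middle of the hung handle bar rests (5 mm above the prong tops), 210 mm above the bench, 70 mm in front of the board; axes as toolboard. Two level 8 mm round prongs, centres 26 mm to either side in x, run in -y to 30 mm beyond this point, then turn up; tips end 41 mm in -y, 7 mm above this point. Fingers fit between the prongs (44 mm).
- toolblock: Fixed wooden tool block, 170 (x) by 50 (y) by 85 mm high; three slots in its top in a row along x, 50 mm apart, each 16 (x) by 12.5 mm (y). Origin: centre of the underside. The gauge, a scriber and a scraper stand in them in any order.
- gauge: Loose steel taper gauge, 0.13 kg, standing blade down in the tool block. Origin: middle of the blade's tip, z up to the handle. Blade 12 mm wide (x), 75 long; its thickness (y) grows evenly from 2 mm at the tip, 1 mm for each 10 mm. Flat handle 24 wide (x), 12 thick (y), from 75 to 135 mm above the tip, its foot on the block: the only flat handle there.
- scriber: Bystander: a scriber with a black round handle, 22 mm thick and 66 mm high, standing in the tool block. Origin at the foot of the handle.
- scraper: Bystander: a scraper with a turned wooden handle, 26 mm thick and 80 mm high, standing in the tool block. Origin at the foot of the handle.
- spray: Bystander: a spray can, 54 mm across, 150 mm high, on the bench. Origin: centre of its underside.
- spanner: Bystander: a steel spanner 170 mm long lying on the bench. Origin near its middle.
Not all that is in view belongs to the job. What is shaped like the gauge but turquoise is not meant. There is more than one size of the guard; the job needs the larger.

How it is judged:
On the way:
1. the guard is off the coupling and hangs by its handle on both prongs of the hook, let go (x of guard_handle in the frame of hook_seat between -0.03 and 0.03 m and y of guard_handle in the frame of hook_seat between -0.04 and 0.066 m and z of guard_handle in the frame of hook_seat between -0.008 and 0.02 m and contact force between guard and toolboard above 1 N and contact force between guard and the fingers below 0.2 N and angle between guard's own z axis and vertical below 0.35 rad), for 0.3 s.
At the end, for the whole second after the job is handed in: Guard hanging by its bar on both prongs (within 30 mm sideways), let go, within 20 degrees of upright; gauge gripped, at rest, blade in the gap at the coupling's top within 15 mm, tip 15 mm or more deep, square within 0.08 rad (0.15 in yaw), pressing on both faces with over 0.8 N (all of step 1 and x of gauge in the frame of pump_face between -0.015 and 0.015 m and z of gauge in the frame of pump_face below -0.015 m and y of gauge in the frame of pump_face below 0 m and y of gauge in the frame of motor_face above 0 m and contact force between gauge and motor above 0.8 N and contact force between gauge and pumpset above 0.8 N and angle between the z axis of gauge and the z axis of pumpset, either way round below 0.08 rad and angle between the y axis of gauge and the y axis of pumpset, either way round below 0.15 rad and contact force between the fingers and gauge above 2 N and linear speed of gauge below 0.01 m/s); the arm keeps its last pose, push and grip.
It fails at once if the gauge is forced: more than 45 N on a coupling face (contact force between gauge and motor above 45 N or contact force between gauge and pumpset above 45 N).
It fails at once if a bystander is moved by more than 30 mm (distance of any of scriber, scraper, spray, spanner from where it was at the start of the episode above 0.03 m).
It also fails if it takes over 64 s, if anything falls off the work surface, if the arm or the gripper's body presses on something with over 40 N, if the wrist force passes 120 N, or if a joint passes its speed limit or range.

ROBOT

A 6-joint arm with a two-finger parallel gripper is mounted at the origin on the work surface. World frame = base frame: x ahead of the robot, y to its left, z up, the work surface at z = 0. Lengths are in m, angles in rad, forces in N, time in s.
With the tool pointing down it reaches from about 0.35 to 0.775 m from the base axis. Payload 5.5 kg.
Tool frame: the origin (TCP) lies midway between the tips of the shut fingers; the grasp point (between the pads) lies 19 mm behind it; z points along the fingers, y is the line along which they close (so a half turn about z gives the same grasp; the last joint's range is limited). The gripper opens to 85 mm and grips with 20 to 120 N. Pads are 22 mm wide; open, the fingers measure 114 mm over their backs; the gripper's body (76 mm by 85 mm) begins 54 mm behind the grasp point. The pads swing forward as they close: fully open they stand 13 mm farther back than shut.
Start: joints at [-1.29, 0.313, 0.046, 1.304, 0, 1.431], TCP at [0.235, -0.525, 0.231] pointing down, gripper open.
Joint ranges: [-2.76, 2.76], [-0.86, 1.69], [-1.03, 1.26], [-2.2, 2.34], [-1.47, 1.5], [-3.14, 3.14]. Speed limits (rad/s): [2.57, 2.57, 3.14, 3.14, 3.14, 3.14].

INTERFACE

Orientations are given as a unit quaternion [w, x, y, z].
In Python, from workcell import env gives the robot as it stands.
- The arm moves only by the tool move_arm, never from a script. Its argument "targets" is a list of rows, each a list of 3 entries, a list of its own where there are three numbers: the shift along the tool's x, y, z in mm, then the turn, a rotation vector about the tool's x, y, z in units of 10 degrees (1.0 is 10 degrees), then the closure, from -1 (fully open) to 1 (shut). In form: [[[dx, dy, dz], [ax, ay, az], gripper], ...]. A call has 1 to 5 rows; each row is the pose to reach, as a shift and turn from the pose commanded when the call began, along the tool's axes at that moment; what a row does not reach only later rows make up. A row lasts 1/8 s, in which the tool goes at most 62.5 mm and 10.7 degrees, less where a joint would pass 70% of its speed; a pose out of reach is approached as far as the arm can. A call with a gripper value outside its range is refused whole. The fingers move at their own pace and stop on an object; "squeeze" is the grip in N (left out, the last holds). Time passes only in rows, so rows that repeat a pose let the fingers close. It gives the time, the measured TCP pose, the force, the opening and the grip force at its end, in the units of the state.
- env.get_state(): the state, without advancing time (a new reading comes with each control period).
- env.read_camera(name): name is "scene" or "side" or "wrist"; returns a dict with "pixels" (420x560x3 uint8, red, green, blue), "fovy" (degrees; the focal length in pixels is half the picture's height over the tangent of half this angle, whatever the lens; pixels are square), "cx", "cy" (the principal point, pixels), "dist_coeffs" ([k1, k2, p1, p2, k3] as OpenCV has them; the pictures are not rectified), "extrinsics" (4x4, takes a point from world to camera coordinates); the wrist camera has in their place "mount" (4x4, takes a point from camera to tool coordinates, whose origin is the TCP and whose axes are the flange's). Camera axes: x right, y up, looking along -z (the intrinsics and any distortion apply to the point x, -y, -z); pixel columns grow to the right and rows downward; lengths in m; the calibration is good to about 2 mm. A picture is of the moment at which its call begins: read the wrist's pose just before it. There is no depth.
- env.hand_in(): hands the job in; it is judged then, once.
Trained networks look in a picture, given as the dict that the camera call returned (one of the last four; its "shot" number tells which), for a name from the list of things; names that differ only in an ending like _2 or _b are one class to them, and where a whole thing is asked for, a point or a joint stands for the part that bears it (a point fixed in the world has none). Each returns a list of dicts, best first, with "confidence" (0 to 1); they miss things now and then, are a little off and sometimes report something else, mostly with a low value. They report only what shows in the picture. A call takes as long as a camera call. They do not tell look-alikes from the thing itself.
- env.spot_in(thing, picture): "centre" ([x, y, z] in m, in world coordinates, good to about 4 mm: the middle of the surface that is visible of it).
- env.regions_of(thing, picture): "mask" (420x560 bool, what is visible of it).
- env.landmark_of(thing, picture): "centre" ([x, y, z] in m, in world coordinates, good to about 4 mm: a listed point, or the origin of a listed thing).
The state is a dict: "clock": time; "joint_pos": joint angles; "qvel": joint speeds; "tau": joint torques, N m; "tcp_pos": TCP position; "orientation": TCP orientation; "wrist_force": force on the tool from outside, world axes, zero at the start; "ft_torque": the same for the moment, N m; "finger_gap": finger opening in m; "grip_force": force on a finger pad.
Only numpy, scipy, OpenCV 4.12 (cv2) and the standard library are available. Lean on these libraries where they do the work, as an engineer would, in place of code of your own. Each camera call takes 0.05 s, during which the arm holds its last target. There are 200 camera calls.

## Working session

There is one attempt and no reset: what is moved stays moved. The work goes in short steps, Python scripts to look and compute and a tool call to move; the robot and the scene stay as the last step left them, time stands still between calls to the robot, and variables do not carry over. Pictures are saved under pics/ and viewed, at most 10 in all, crops included, and the job is handed in when it is done.

Besides the shell and the picture viewer there is one more tool, called in YAML: its name, and indented under it one key for each argument. move_arm: Moves the arm, as the interface text tells. Its arguments: {"type":"object","properties":{"targets":{"type":"array","items":{"type":"array"}},"squeeze":{"type":"number"}},"required":["targets"]}

```bash
ls; mkdir -p pics
cat > h.py <<'E'
import numpy as np, cv2
from scipy.spatial.transform import Rotation as R
from workcell import env
def K(p):
    h=p["pixels"].shape[0]; f=h/2/np.tan(np.radians(p["fovy"])/2)
    return np.array([[f,0,p["cx"]],[0,f,p["cy"]],[0,0,1]])
def T_tool(s):
    q=s["orientation"]; T=np.eye(4); T[:3,:3]=R.from_quat([q[1],q[2],q[3],q[0]]).as_matrix(); T[:3,3]=s["tcp_pos"]; return T
def shot(n):
    s=env.get_state(); p=env.read_camera(n)
    p["E"]=np.array(p["extrinsics"]) if "extrinsics" in p else np.linalg.inv(T_tool(s)@np.array(p["mount"]))
    return p
def proj(p,X):
    c=(p["E"]@np.r_[X,1])[:3]; c=c*[1,-1,-1]
    return cv2.projectPoints(c[None],np.zeros(3),np.zeros(3),K(p),np.array(p["dist_coeffs"],float))[0].ravel()
def ray(p,uv):
    x=cv2.undistortPoints(np.array([[uv]],float),K(p),np.array(p["dist_coeffs"],float)).ravel()
    d=p["E"][:3,:3].T@np.array([x[0],-x[1],-1]); o=-p["E"][:3,:3].T@p["E"][:3,3]
    return o,d/np.linalg.norm(d)
def at_z(p,uv,z):
    o,d=ray(p,uv); return o+d*(z-o[2])/d[2]
def tri(obs):
    A=np.zeros((3,3));b=np.zeros(3)
    for p,uv in obs:
        o,d=ray(p,uv);M=np.eye(3)-np.outer(d,d);A+=M;b+=M@o
    return np.linalg.solve(A,b)
def save(p,n,crop=None,s=1):
    im=p["pixels"][:,:,::-1]
    if crop: im=im[crop[1]:crop[3],crop[0]:crop[2]]
    cv2.imwrite(f"pics/{n}.png",cv2.resize(im,None,fx=s,fy=s,interpolation=cv2.INTER_CUBIC))
def show(): 
    s=env.get_state(); print({k:np.round(v,4).tolist() for k,v in s.items()})
E
python3 - <<'E'
from h import *
show()
for n in ("scene","side"):
    p=shot(n); save(p,n)
    print(n,"cam",np.round(-p["E"][:3,:3].T@p["E"][:3,3],3),np.round(p["E"][:3,:3],2).tolist())
    for t in ["pumpset","motor","pump_face","motor_face","guard","guard_handle","toolboard","hook_seat","toolblock","gauge","scriber","scraper","spray","spanner"]:
        try:
            for d in env.landmark_of(t,p)[:3]: print(t,np.round(d["centre"],3),round(d["confidence"],2),np.round(proj(p,d["centre"])))
        except Exception as e: print(t,e)
E
```

```text
pics
{'clock': 0.0, 'joint_pos': [-1.2896, 0.314, 0.0449, 1.3036, -0.0, 1.4312], 'qvel': [0.0005, -0.0005, -0.0005, -0.0006, 0.0012, -0.0007], 'tau': [-0.0005, -48.0626, 29.8532, 0.0191, -0.0002, -0.0], 'tcp_pos': [0.2347, -0.5243, 0.2304], 'orientation': [-0.0009, 0.9779, 0.2089, -0.0001], 'wrist_force': [-0.2833, 0.5934, -0.0011], 'ft_torque': [-0.0108, 0.0326, 0.0198], 'grip_force': 0.0, 'finger_gap': 0.0854}
scene cam [ 1.269 -0.095  0.821] [[0.17, 0.98, 0.0], [-0.69, 0.12, 0.71], [0.7, -0.12, 0.7]]
motor [ 0.485  0.455 -0.001] 0.75 [411. 200.]
guard [ 0.633 -0.203  0.019] 0.73 [197. 263.]
guard [ 0.434 -0.383  0.006] 0.57 [135. 220.]
guard [0.495 0.105 0.086] 0.49 [303. 194.]
guard_handle [ 0.427 -0.387  0.114] 0.92 [124. 191.]
guard_handle [ 0.635 -0.198  0.178] 0.76 [189. 221.]
toolboard [0.486 0.456 0.001] 0.63 [412. 200.]
toolboard [ 0.637 -0.196  0.174] 0.63 [190. 223.]
hook_seat [0.486 0.384 0.212] 0.83 [405. 146.]
hook_seat [ 0.634 -0.2    0.021] 0.49 [198. 263.]
toolblock [0.543 0.093 0.002] 0.94 [302. 228.]
gauge [0.586 0.207 0.   ] 0.68 [344. 234.]
scriber [0.541 0.096
[... 551 characters left out ...]
[ 0.635 -0.204  0.023] 0.89 [338. 196.]
guard [ 0.43  -0.38  -0.004] 0.71 [430. 207.]
guard_handle [ 0.631 -0.199  0.172] 0.82 [343. 158.]
guard_handle [ 0.43  -0.379  0.117] 0.68 [440. 177.]
toolboard [ 0.482  0.455 -0.002] 0.58 [193. 397.]
hook_seat [0.489 0.389 0.211] 0.71 [204. 324.]
hook_seat [0.544 0.094 0.002] 0.46 [289. 279.]
toolblock [0.544 0.096 0.001] 0.88 [289. 280.]
toolblock [0.494 0.106 0.086] 0.53 [302. 274.]
gauge [0.585 0.203 0.006] 0.67 [247. 295.]
scriber [ 0.637 -0.205  0.117] 0.71 [341. 171.]
scriber [0.545 0.096 0.089] 0.48 [289. 258.]
scraper [0.497 0.104 0.086] 0.71 [301. 272.]
spray [0.762 0.06  0.003] 0.79 [241. 226.]
spanner [ 0.4   -0.126 -0.002] 0.6 [387. 262.]
```

View pics/scene.png

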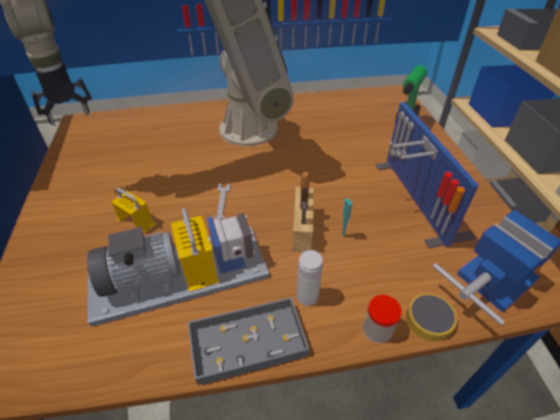

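View pics/side.png

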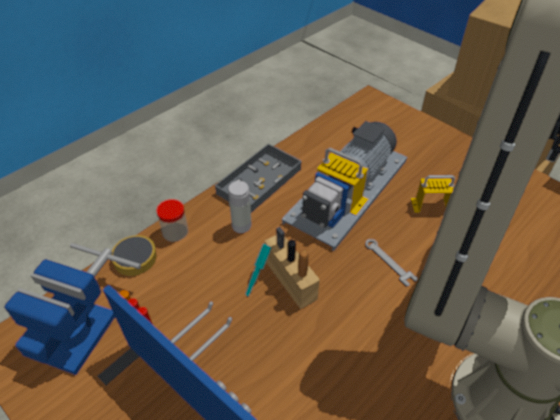

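The scene picture shows the yellow guards: the large one over the coupling at (193,250), and a small look-alike at (132,208). For gauge look-alikes there is a turquoise one at (346,215), the round scriber and scraper at about (304,205) and (304,190), and a flat handle at the near end of the block at about (303,215). I choose the guard at (193,250) and the tool at the block's +x end, and check both in one crop.

Run:
```python
from h import *
a=shot("scene");b=shot("side")
A=cv2.resize(a["pixels"][165:305,160:360],None,fx=4,fy=4,interpolation=2)
B=cv2.resize(b["pixels"][120:310,230:400],None,fx=3,fy=3,interpolation=2)
A=A[:560]; A=cv2.resize(A,(440,308)); B=cv2.resize(B,(360,402))
o=np.zeros((402,800,3),np.uint8);o[:308,:440]=A;o[:,440:]=B
cv2.imwrite("pics/crop1.png",o[:,:,::-1])
for t in ["guard_handle","gauge","scriber","scraper"]:
    for n,p in (("sc",a),("si",b)):
        for d in env.regions_of(t,p)[:3]:
            y,x=np.nonzero(d["mask"]);print(t,n,round(d["confidence"],2),len(x),x.mean().round(1),y.mean().round(1))
for X in ([.588,.084,.12],[.543,.095,.12],[.497,.106,.12]): print(proj(a,X).round(),proj(b,X).round())
```

```text
guard_handle sc 0.7 2284 194.2 251.9
guard_handle sc 0.64 981 131.9 209.2
guard_handle si 0.87 1577 345.6 175.1
guard_handle si 0.87 838 431.7 189.3
gauge sc 0.66 102 303.1 213.3
gauge sc 0.53 249 325.6 228.8
gauge si 0.61 373 258.2 265.6
gauge si 0.5 150 279.4 238.1
scriber sc 0.57 154 303.3 195.6
scriber si 0.54 169 290.7 250.7
scraper sc 0.42 130 304.8 179.9
scraper si 0.64 206 302.0 263.8
[304. 210.] [280. 238.]
[304. 198.] [290. 251.]
[305. 186.] [301. 264.]
```

View pics/crop1.png

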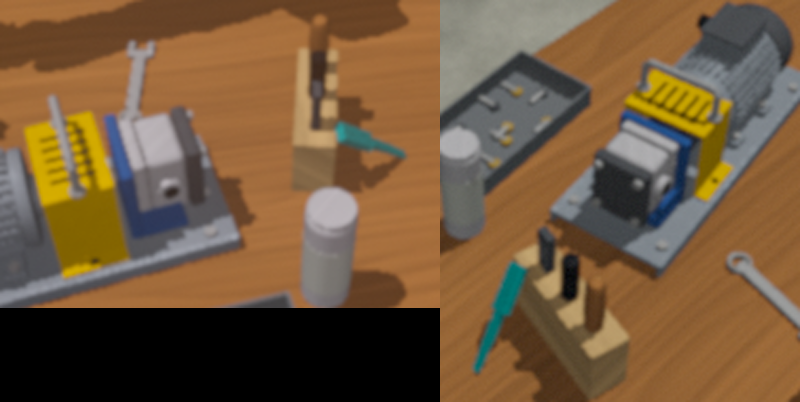

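The crop confirms both choices. The large guard, with its bar, sits over the coupling. The grey flat-handled gauge is at the block's +x end, and the turquoise one leans separately beside the block.

```bash
cat >> h.py <<'E'
def plan(X,yaw,yaw_of="x"):
    """shift (mm) and turn (10 deg) in current tool axes to reach TCP at X, tool down, tool x at world yaw"""
    s=env.get_state(); T=T_tool(s)
    G=np.array([[np.cos(yaw),np.sin(yaw),0],[np.sin(yaw),-np.cos(yaw),0],[0,0,-1]])
    d=T[:3,:3].T@(np.array(X)-T[:3,3])*1000
    r=R.from_matrix(T[:3,:3].T@G).as_rotvec()/np.radians(10)
    print("t",round(s["clock"],2),"tcp",np.round(T[:3,3],4),"yaw",round(float(np.arctan2(T[1,0],T[0,0])),3),"shift",d.round(1),"turn",r.round(2),"F",np.round(s["wrist_force"],1),"gap",round(float(s["finger_gap"]),4),"grip",round(float(s["grip_force"]),1))
E
python3 - <<'E'
from h import *
a=shot("scene");b=shot("side")
print(at_z(a,(183.6,210.5),.176),at_z(a,(194,250.5),.176),at_z(b,(328,152),.176),at_z(b,(360,167),.176))
e1=at_z(b,(328,152),.176);e2=at_z(b,(360,167),.176);d=e1-e2;print("yaw",np.arctan2(d[1],d[0]))
plan([.59,-.215,.33],-.15)
E
```

```text
[ 0.59602245 -0.2110533   0.176     ] [ 0.72278163 -0.18837978  0.176     ] [ 0.67263815 -0.18554179  0.176     ] [ 0.57439394 -0.19930766  0.176     ]
yaw 0.13921254347507186
t 2.1 tcp [ 0.2349 -0.5249  0.2313] yaw 0.421 shift [ 450.7 -137.8  -98.7] turn [0.   0.   3.27] F [ 0.   0.6 -0.2] gap 0.0856 grip 0.0
```

move_arm:
  targets:
    - [[50, -15, -30], [0, 0, 0.4], -1]
    - [[110, -33, -60], [0, 0, 0.8], -1]
    - [[170, -50, -90], [0, 0, 1.2], -1]
    - [[230, -68, -99], [0, 0, 1.55], -1]
    - [[288, -85, -99], [0, 0, 1.55], -1]

```text
clock: 2.72
tcp_pos: [0.4558, -0.3363, 0.3314]
orientation: [0.001, 0.997, 0.075, 0.001]
wrist_force: [-0.3, -0.5, 0.2]
finger_gap: 0.0857
grip_force: 0.0
```

Run:
```python
from h import *
plan([.59,-.21,.33],.15)
```

```text
t 2.73 tcp [ 0.4558 -0.3363  0.3314] yaw 0.149 shift [ 151.5 -105.     1.4] turn [ 0.01 -0.01 -0.  ] F [-0.3 -0.5  0.2] gap 0.0857 grip 0.0
```

move_arm:
  targets:
    - [[45, -32, 0], [0, 0, 0], -1]
    - [[95, -65, 0], [0, 0, 0], -1]
    - [[140, -98, 0], [0, 0, 0], -1]
    - [[145, -100, 0], [0, 0, 0], -1]
    - [[145, -100, 0], [0, 0, 0], -1]

```text
clock: 3.35
tcp_pos: [0.5827, -0.2164, 0.3295]
orientation: [0.0, 0.997, 0.076, -0.0]
wrist_force: [-0.0, -0.7, 0.1]
finger_gap: 0.0856
grip_force: 0.0
```

Run:
```python
from h import *
p=shot("wrist"); save(p,"w1"); 
for t in ["guard_handle","guard","pumpset"]:
    for d in env.landmark_of(t,p)[:2]: print(t,np.round(d["centre"],3),round(d["confidence"],2),proj(p,d["centre"]).round())
plan([.633,-.2,.157],.15)
```

```text
guard_handle [ 0.634 -0.2    0.172] 0.85 [270. 136.]
guard_handle [ 0.434 -0.385  0.111] 0.59 [389. 311.]
guard [ 0.638 -0.202  0.02 ] 0.79 [275. 127.]
guard [ 0.433 -0.379  0.002] 0.72 [364. 272.]
t 3.55 tcp [ 0.5817 -0.2179  0.3302] yaw 0.148 shift [ 53.4 -10.2 173.2] turn [ 0.   -0.   -0.01] F [-0.  -0.5  0.6] gap 0.0855 grip 0.0
```

View pics/w1.png

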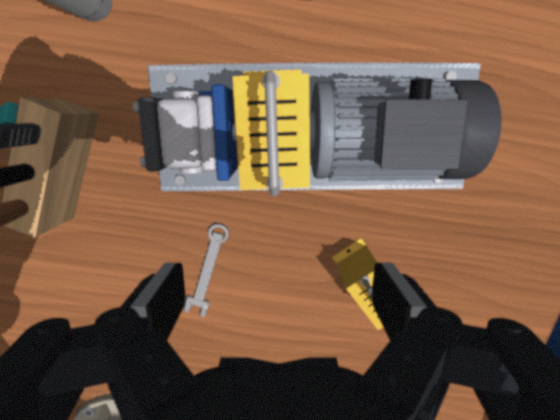

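The wrist view shows the bar from (270,76) to (275,190), centred at about (272,133), with the base edge running (150,66)–(479,66).

Run:
```python
from h import *
p=shot("wrist")
e1=at_z(p,(270,76),.176);e2=at_z(p,(275,190),.176);print(e1,e2,(e1+e2)/2,np.arctan2(*(e1-e2)[[1,0]]))
c=[at_z(p,u,.02) for u in((150,66),(480,65),(463,187),(162,190))]
print(np.round(c,4).tolist(),np.mean(c,0)); d=c[0]-c[1];print("y axis yaw-90",np.arctan2(*d[[1,0]])-np.pi/2); d=c[3]-c[2];print(np.arctan2(*d[[1,0]])-np.pi/2)
yaw=np.arctan2(*(e1-e2)[[1,0]]);m=(e1+e2)/2
plan([m[0],m[1],.157],yaw)
```

```text
[ 0.6844844  -0.19458189  0.176     ] [ 0.58518853 -0.2134156   0.176     ] [ 0.63483647 -0.20399874  0.176     ] 0.1874459666796526
[[0.6915, -0.0299, 0.02], [0.7584, -0.4617, 0.02], [0.5948, -0.4881, 0.02], [0.5257, -0.0544, 0.02]] [ 0.64261582 -0.2585029   0.02      ]
y axis yaw-90 0.15387696606316825
0.15806400868121728
t 3.6 tcp [ 0.5818 -0.2178  0.3302] yaw 0.148 shift [ 54.5  -5.9 173.2] turn [ 0.   -0.   -0.23] F [-0.   0.3  0. ] gap 0.0853 grip 0.0
```

move_arm:
  targets:
    - [[52, -8, 30], [0, 0, -0.15], -1]
    - [[54, -8, 75], [0, 0, -0.15], -1]
    - [[54, -8, 120], [0, 0, -0.15], -1]
    - [[54, -8, 160], [0, 0, -0.15], -1]
    - [[54, -8, 173], [0, 0, -0.15], -1]

```text
clock: 4.22
tcp_pos: [0.6326, -0.2008, 0.1541]
orientation: [-0.001, 0.996, 0.087, -0.002]
wrist_force: [0.3, 0.5, 0.3]
finger_gap: 0.0855
grip_force: 0.0
```

move_arm:
  targets:
    - [[0, 0, 0], [0, 0, 0], 0.3]
    - [[0, 0, 0], [0, 0, 0], 1]
    - [[0, 0, 0], [0, 0, 0], 1]
    - [[0, 0, 0], [0, 0, 0], 1]
    - [[0, 0, 0], [0, 0, 0], 1]
  squeeze: 80

```text
clock: 4.85
tcp_pos: [0.6354, -0.2012, 0.1581]
orientation: [0.001, 0.996, 0.088, 0.001]
wrist_force: [0.3, -0.7, 3.7]
finger_gap: 0.0068
grip_force: 78.1
```

Run:
```python
from h import *
plan([.632,-.2,.157],.15)
```

```text
t 4.85 tcp [ 0.6354 -0.2012  0.1581] yaw 0.176 shift [-3.2 -1.8  1.1] turn [ 0.01 -0.01  0.15] F [ 0.3 -0.7  3.7] gap 0.0068 grip 78.1
```

move_arm:
  targets:
    - [[0, 0, -15], [0, 0, 0], 1]
    - [[0, 0, -50], [0, 0, 0], 1]
    - [[0, 0, -90], [0, 0, 0], 1]
    - [[0, 0, -130], [0, 0, 0], 1]
    - [[0, 0, -150], [0, 0, 0], 1]

```text
clock: 5.48
tcp_pos: [0.635, -0.2005, 0.3098]
orientation: [0.001, 0.996, 0.088, 0.001]
wrist_force: [0.3, 0.0, -4.1]
finger_gap: 0.0075
grip_force: 78.3
```

Run:
```python
from h import *
show()
p=shot("scene"); q=shot("side"); 
for n,x in(("sc",p),("si",q)):
  for t in ["guard_handle","guard","pump_face","motor_face","hook_seat","toolboard"]:
    for d in env.landmark_of(t,x)[:2]: print(n,t,np.round(d["centre"],3),round(d["confidence"],2))
o=np.hstack([p["pixels"][100:400,100:500],q["pixels"][60:360,160:560]]);cv2.imwrite("pics/lift.png",o[:,:,::-1])
plan([.55,.2,.33],.0)
```

```text
{'clock': 5.475, 'joint_pos': [-0.4263, 0.5069, 0.5275, 1.5889, 0.0002, 2.5386], 'qvel': [-0.0002, 0.0616, 0.4318, 0.3979, 0.0005, -0.0005], 'tau': [0.0201, -61.6537, 30.3419, -0.2413, -0.0221, 0.0001], 'tcp_pos': [0.635, -0.2005, 0.3098], 'orientation': [0.0005, 0.9961, 0.0882, 0.0011], 'wrist_force': [0.2608, 0.0406, -4.1323], 'ft_torque': [-0.0487, 0.0097, 0.0295], 'grip_force': 78.3349, 'finger_gap': 0.0075}
sc guard_handle [ 0.428 -0.387  0.116] 0.94
sc guard_handle [ 0.633 -0.198  0.33 ] 0.63
sc guard [ 0.434 -0.38   0.003] 0.97
sc guard [ 0.636 -0.203  0.175] 0.75
sc pump_face [ 0.63  -0.197  0.118] 0.95
sc motor_face [ 0.637 -0.206  0.121] 0.8
sc hook_seat [0.486 0.387 0.213] 0.75
sc toolboard [0.488 0.457 0.001] 0.95
si guard_handle [ 0.632 -0.198  0.327] 0.85
si guard_handle [0.764 0.059 0.003] 0.39
si guard [ 0.636 -0.201  0.177] 0.8
si guard [0.545 0.094 0.086] 0.46
si pump_face [ 0.634 -0.201  0.119] 0.88
si pump_face [ 0.636 -0.202  0.001] 0.46
si motor_face [ 0.638 -0.205  0.116] 0.88
si motor_face [ 0.637 -0.199  0.001] 0.72
si hook_seat [0.492 0.387 0.209] 0.86
si toolboard [ 0.488  0.457 -0.002] 0.86
t 6.17 tcp [ 0.6347 -0.2006  0.3066] yaw 0.177 shift [ -13.  -409.2  -23.3] turn [-0.    0.    1.01] F [-0.2 -0.1 -3.1] gap 0.0072 grip 78.3
```

View pics/lift.png

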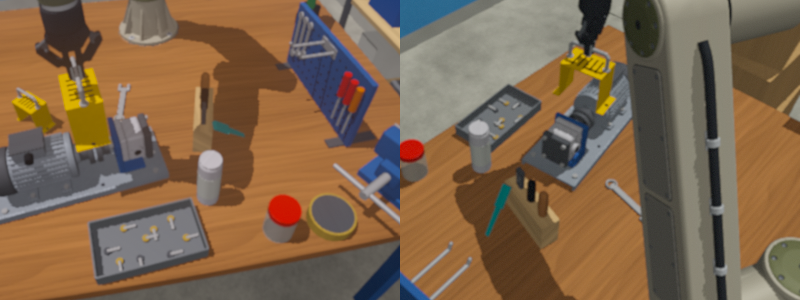

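The guard is held level by its bar, in the left half at (83,100) and in the right half at (587,70), and the coupling is bare.

Run:
```python
from h import *
p=shot("scene")
e1=at_z(p,(401,106),.23);e2=at_z(p,(470,179),.23);print(e1,e2,np.arctan2(*(e2-e1)[[1,0]]))
# blue board mask: edge fit
for t in ["toolboard"]:
    m=env.regions_of(t,p)[0]["mask"].astype(np.uint8); c=max(cv2.findContours(m,0,2)[0],key=cv2.contourArea)
    print(cv2.approxPolyDP(c,4,True).reshape(-1,2).tolist())
plan([.55,.2,.35],.0)
```

```text
[0.31096843 0.4404666  0.23      ] [0.66041868 0.47290316 0.23      ] 0.09255646532733301
[[400, 103], [388, 158], [377, 166], [394, 170], [436, 233], [426, 240], [429, 246], [473, 239], [470, 230], [460, 231], [476, 182]]
t 6.28 tcp [ 0.6348 -0.2006  0.3068] yaw 0.176 shift [ -13.1 -409.3  -43.2] turn [0.   0.   1.01] F [-0.  -0.4 -3.4] gap 0.0074 grip 78.3
```

move_arm:
  targets:
    - [[0, -5, -30], [0, 0, 0], 1]
    - [[-5, -45, -55], [0, 0, 0.1], 1]
    - [[-10, -95, -55], [0, 0, 0.2], 1]
    - [[-15, -145, -55], [0, 0, 0.3], 1]
    - [[-21, -195, -55], [0, 0, 0.4], 1]

```text
clock: 6.9
tcp_pos: [0.5794, -0.0109, 0.3622]
orientation: [0.0, 0.999, 0.053, 0.0]
wrist_force: [0.6, 0.8, -4.3]
finger_gap: 0.007
grip_force: 78.5
```

move_arm:
  targets:
    - [[-5, -50, 0], [0, 0, 0.1], 1]
    - [[-10, -100, 0], [0, 0, 0.2], 1]
    - [[-15, -150, 0], [0, 0, 0.26], 1]
    - [[-20, -200, 0], [0, 0, 0.26], 1]
    - [[-23, -240, 0], [0, 0, 0.26], 1]

```text
clock: 7.52
tcp_pos: [0.5393, 0.1662, 0.3621]
orientation: [-0.019, 0.997, 0.068, -0.002]
wrist_force: [0.2, -0.2, -3.3]
finger_gap: 0.0071
grip_force: 78.4
```

Run:
```python
from h import *
p=shot("scene")
for e in [((400,104),(475,181),.23),((394,170),(436,233),0.0)]:
    e1=at_z(p,e[0],e[2]);e2=at_z(p,e[1],e[2]);print(e1,e2,np.arctan2(*(e2-e1)[[1,0]]))
for n in("scene","side"):
  x=shot(n)
  for t in ["guard_handle","hook_seat"]:
    for d in env.landmark_of(t,x)[:2]: print(n,t,np.round(d["centre"],3),round(d["confidence"],2))
plan([.494,.287,.213],.06)
```

```text
[0.29918196 0.44216263 0.23      ] [0.66925298 0.48133028 0.23      ] 0.10544564754831111
[0.33694096 0.45649217 0.        ] [0.62817883 0.46934374 0.        ] 0.04409878863833505
scene guard_handle [0.536 0.17  0.384] 0.91
scene guard_handle [ 0.427 -0.39   0.117] 0.59
scene hook_seat [0.487 0.386 0.211] 0.68
scene hook_seat [0.767 0.059 0.003] 0.3
side guard_handle [ 0.427 -0.382  0.118] 0.88
side guard_handle [0.539 0.164 0.375] 0.82
side hook_seat [0.491 0.39  0.209] 0.77
t 7.88 tcp [0.54   0.1642 0.3617] yaw 0.134 shift [ -29.  -122.2  153.4] turn [-0.21  0.02  0.42] F [ 0.6 -0.5 -3.7] gap 0.0073 grip 78.4
```

The last joint reached its range (q6 at 3.14), so I flip the guard by a half turn; the bar is symmetric.

move_arm:
  targets:
    - [[0, 0, 0], [0, 0, -1.0], 1]
    - [[0, 0, 0], [0, 0, -2.0], 1]
    - [[0, 0, 0], [0, 0, -3.0], 1]
    - [[0, 0, 0], [0, 0, -4.0], 1]
    - [[0, 0, 0], [0, 0, -5.0], 1]

```text
clock: 8.5
tcp_pos: [0.5399, 0.1644, 0.3618]
orientation: [-0.018, 0.874, 0.485, 0.006]
wrist_force: [-0.1, -0.4, -3.1]
finger_gap: 0.0075
grip_force: 78.4
```

move_arm:
  targets:
    - [[0, 0, 0], [0, 0, -1.0], 1]
    - [[0, 0, 0], [0, 0, -2.0], 1]
    - [[0, 0, 0], [0, 0, -3.0], 1]
    - [[0, 0, 0], [0, 0, -4.0], 1]
    - [[0, 0, 0], [0, 0, -5.0], 1]

```text
clock: 9.12
tcp_pos: [0.5399, 0.1644, 0.3618]
orientation: [-0.013, 0.588, 0.809, 0.013]
wrist_force: [0.2, -0.2, -4.2]
finger_gap: 0.0073
grip_force: 78.5
```

move_arm:
  targets:
    - [[0, 0, 0], [0, 0, -1.0], 1]
    - [[0, 0, 0], [0, 0, -2.0], 1]
    - [[0, 0, 0], [0, 0, -3.0], 1]
    - [[0, 0, 0], [0, 0, -4.0], 1]
    - [[0, 0, 0], [0, 0, -5.0], 1]

```text
clock: 9.75
tcp_pos: [0.5399, 0.1644, 0.3618]
orientation: [-0.007, 0.191, 0.981, 0.017]
wrist_force: [-0.2, 0.1, -3.6]
finger_gap: 0.0074
grip_force: 78.5
```

Run:
```python
from h import *
print(env.get_state()["joint_pos"])
plan([.494,.287,.33],3.20)
```

```text
[0.13322397 0.29519189 0.33773742 1.61489062 0.03738487 0.51688787]
t 9.75 tcp [0.5399 0.1644 0.3618] yaw 2.758 shift [87.8 95.4 36.5] turn [ 0.2  -0.07 -2.53] F [-0.2  0.1 -3.6] gap 0.0074 grip 78.5
```

move_arm:
  targets:
    - [[25, 25, 10], [0.07, -0.02, -0.9], 1]
    - [[50, 55, 20], [0.14, -0.05, -1.8], 1]
    - [[80, 85, 35], [0.2, -0.07, -2.53], 1]
    - [[88, 95, 36], [0.2, -0.07, -2.53], 1]
    - [[88, 95, 36], [0.2, -0.07, -2.53], 1]

```text
clock: 10.38
tcp_pos: [0.4939, 0.2878, 0.3307]
orientation: [-0.0, -0.027, 1.0, 0.0]
wrist_force: [0.1, -0.1, -3.3]
finger_gap: 0.0072
grip_force: 78.5
```

Run:
```python
from h import *
for n in("scene","side"):
  x=shot(n)
  for t in ["guard_handle","hook_seat","guard"]:
    for d in env.landmark_of(t,x)[:2]: print(n,t,np.round(d["centre"],3),round(d["confidence"],2))
plan([.494,.287,.213],3.20)
```

```text
scene guard_handle [0.494 0.291 0.351] 0.91
scene guard_handle [ 0.426 -0.386  0.118] 0.68
scene hook_seat [0.496 0.106 0.084] 0.72
scene hook_seat [0.487 0.386 0.212] 0.69
scene guard [ 0.432 -0.384  0.002] 0.9
scene guard [0.498 0.293 0.191] 0.81
side guard_handle [ 0.433 -0.381  0.114] 0.87
side guard_handle [0.494 0.29  0.347] 0.63
side hook_seat [0.492 0.389 0.206] 0.6
side guard [0.496 0.29  0.196] 0.73
side guard [ 0.431 -0.382 -0.001] 0.73
t 10.78 tcp [0.4943 0.2871 0.3309] yaw -3.089 shift [  0.3  -0.2 117.9] turn [ 0.01  0.   -0.03] F [ 0.1  0.2 -3.3] gap 0.0073 grip 78.5
```

move_arm:
  targets:
    - [[0, 0, 30], [0, 0, 0], 1]
    - [[0, 0, 70], [0, 0, 0], 1]
    - [[0, 0, 105], [0, 0, 0], 1]
    - [[0, 0, 117], [0, 0, 0], 1]
    - [[0, 0, 117], [0, 0, 0], 1]

```text
clock: 11.4
tcp_pos: [0.4936, 0.2876, 0.2136]
orientation: [-0.001, -0.027, 1.0, 0.0]
wrist_force: [-0.8, 0.2, -3.8]
finger_gap: 0.0073
grip_force: 78.4
```

move_arm:
  targets:
    - [[0, 15, 0], [0, 0, 0], 1]
    - [[0, 30, 0], [0, 0, 0], 1]
    - [[0, 45, 0], [0, 0, 0], 1]
    - [[0, 45, 0], [0, 0, 0], 1]

```text
clock: 11.9
tcp_pos: [0.4912, 0.3346, 0.2139]
orientation: [0.0, -0.028, 1.0, 0.001]
wrist_force: [-0.1, -0.1, -3.3]
finger_gap: 0.0082
grip_force: 78.5
```

Run:
```python
from h import *
p=shot("scene"); q=shot("side")
a=cv2.resize(p["pixels"][80:230,330:500],None,fx=2.35,fy=2.35,interpolation=2);b=cv2.resize(q["pixels"][240:415,130:330],None,fx=2,fy=2,interpolation=2)
a=a[:350,:400];b=b[:350,:400];o=np.hstack([a,b]);cv2.imwrite("pics/hook.png",o[:,:,::-1])
plan([.488,.387,.214],3.20)
```

```text
t 12.0 tcp [0.4911 0.3332 0.2136] yaw -3.087 shift [ 0.2 53.9 -0.4] turn [ 0.   -0.   -0.02] F [-0.3  0.5 -4.3] gap 0.007 grip 78.5
```

View pics/hook.png

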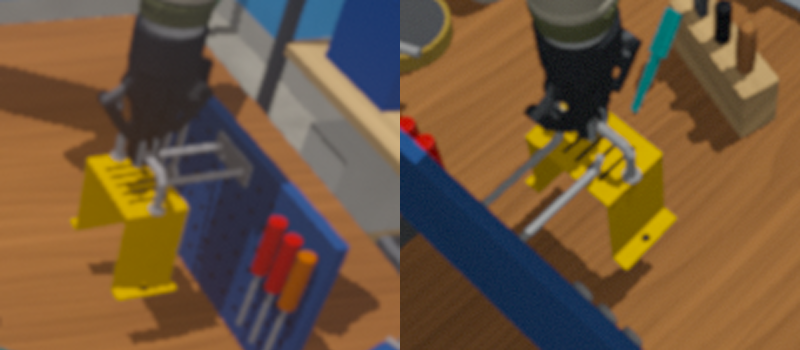

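Both halves show the two prongs (left at (190,150) and (200,177), right at (525,165) and (565,195)) entering between bar and guard top, within the bow. I go on.

move_arm:
  targets:
    - [[0, 15, 0], [0, 0, 0], 1]
    - [[0, 30, 0], [0, 0, 0], 1]
    - [[0, 45, 0], [0, 0, 0], 1]
    - [[0, 55, 0], [0, 0, 0], 1]
    - [[0, 55, 0], [0, 0, 0], 1]

```text
clock: 12.62
tcp_pos: [0.4882, 0.3887, 0.2135]
orientation: [-0.0, -0.028, 1.0, 0.0]
wrist_force: [0.6, 0.3, -3.4]
finger_gap: 0.007
grip_force: 78.5
```

move_arm:
  targets:
    - [[0, 0, 6], [0, 0, 0], 1]
    - [[0, 0, 12], [0, 0, 0], 1]
    - [[0, 0, 17], [0, 0, 0], 1]
    - [[0, 0, 20], [0, 0, 0], 1]
    - [[0, 0, 20], [0, 0, 0], 1]

```text
clock: 13.25
tcp_pos: [0.4883, 0.3875, 0.1934]
orientation: [-0.0, -0.027, 1.0, 0.0]
wrist_force: [0.3, -0.2, -3.5]
finger_gap: 0.0068
grip_force: 78.5
```

move_arm:
  targets:
    - [[0, 0, 2], [0, 0, 0], 1]
    - [[0, 0, 3], [0, 0, 0], 1]
    - [[0, 0, 3], [0, 0, 0], 1]

```text
clock: 13.62
tcp_pos: [0.4887, 0.3879, 0.1916]
orientation: [0.0, -0.027, 1.0, 0.001]
wrist_force: [-0.7, -0.2, 0.7]
finger_gap: 0.0071
grip_force: 78.9
```

Run:
```python
from h import *
q=shot("side");p=shot("scene")
for n,x in(("sc",p),("si",q)):
  for t in ["guard_handle","hook_seat"]:
    for d in env.landmark_of(t,x)[:2]: print(n,t,np.round(d["centre"],3),round(d["confidence"],2))
plan([.488,.387,.19],3.2)
```

```text
sc guard_handle [0.489 0.391 0.213] 0.93
sc guard_handle [ 0.43  -0.386  0.118] 0.93
sc hook_seat [0.484 0.385 0.212] 0.62
si guard_handle [0.486 0.39  0.209] 0.64
si guard_handle [ 0.401 -0.126 -0.001] 0.63
si hook_seat [0.489 0.388 0.208] 0.65
t 13.93 tcp [0.4887 0.3879 0.1915] yaw -3.088 shift [ 0.7 -0.9  1.4] turn [ 0.01  0.01 -0.03] F [-1.3 -0.8  4.2] gap 0.0074 grip 79.0
```

The prongs carry the weight (force +4 N up). I open the gripper and retreat straight up.

move_arm:
  targets:
    - [[0, 0, 0], [0, 0, 0], 0.6]
    - [[0, 0, 0], [0, 0, 0], 0]
    - [[0, 0, 0], [0, 0, 0], -0.6]
    - [[0, 0, 0], [0, 0, 0], -0.6]
    - [[0, 0, 0], [0, 0, 0], -0.6]

```text
clock: 14.55
tcp_pos: [0.4884, 0.3878, 0.1907]
orientation: [-0.0, -0.027, 1.0, 0.0]
wrist_force: [0.2, -0.2, -0.5]
finger_gap: 0.0681
grip_force: 0.0
```

move_arm:
  targets:
    - [[0, 0, -10], [0, 0, 0], -0.6]
    - [[0, 0, -40], [0, 0, 0], -0.6]
    - [[0, 0, -80], [0, 0, 0], -0.6]
    - [[0, 0, -125], [0, 0, 0], -0.6]
    - [[0, 0, -150], [0, 0, 0], -0.6]

```text
clock: 15.18
tcp_pos: [0.4888, 0.3879, 0.3445]
orientation: [0.002, -0.027, 1.0, 0.002]
wrist_force: [1.0, -0.3, 0.6]
finger_gap: 0.0684
grip_force: 0.0
```

Run:
```python
from h import *
q=shot("side");p=shot("scene")
for n,x in(("sc",p),("si",q)):
  for t in ["guard_handle","guard","toolblock","gauge","scriber","scraper"]:
    for d in env.landmark_of(t,x)[:2]: print(n,t,np.round(d["centre"],3),round(d["confidence"],2))
print(env.get_state()["joint_pos"])
plan([.588,.084,.29],-.24)
```

```text
sc guard_handle [0.487 0.392 0.21 ] 0.93
sc guard_handle [ 0.429 -0.387  0.119] 0.57
sc guard [0.49  0.39  0.054] 0.75
sc guard [ 0.434 -0.383  0.002] 0.57
sc toolblock [0.544 0.095 0.006] 0.91
sc gauge [0.585 0.209 0.001] 0.81
sc scriber [0.543 0.095 0.086] 0.57
sc scraper [0.496 0.108 0.085] 0.73
sc scraper [0.54  0.096 0.088] 0.43
si guard_handle [0.485 0.388 0.208] 0.68
si guard [0.491 0.387 0.056] 0.64
si guard [ 0.433 -0.379 -0.001] 0.62
si toolblock [0.548 0.094 0.001] 0.71
si gauge [0.584 0.204 0.006] 0.57
si scriber [0.544 0.094 0.088] 0.6
si scriber [0.491 0.388 0.058] 0.46
si scraper [0.494 0.103 0.086] 0.48
[5.41780323e-01 4.21090413e-01 4.67974174e-01 1.61797120e+00
 9.24243076e-04 4.87947869e-01]
t 15.88 tcp [0.4883 0.3876 0.3404] yaw -3.088 shift [ -83.2 -308.6   50.2] turn [ 1.000e-02  0.000e+00 -1.632e+01] F [-0.5 -0.   0.2] gap 0.0685 grip 0.0
```

Run:
```python
from h import *
a=shot("scene");b=shot("side")
print("turq top",tri([(a,(347,203)),(b,(265,250))]),"bottom",tri([(a,(343,234)),(b,(250,290))]))
plan([.62,.078,.30],2.91)
```

```text
turq top [0.58586868 0.17119249 0.14163512] bottom [0.58991743 0.19513127 0.00998562]
t 15.97 tcp [0.4884 0.3876 0.3407] yaw -3.088 shift [-114.8 -316.3   40.4] turn [ 0.   -0.    1.64] F [-0.5 -1.  -0.7] gap 0.0681 grip 0.0
```

move_arm:
  targets:
    - [[-20, -50, 0], [0, 0, 0.4], -0.6]
    - [[-40, -105, 5], [0, 0, 0.8], -0.6]
    - [[-60, -160, 15], [0, 0, 1.2], -0.5]
    - [[-80, -215, 25], [0, 0, 1.64], -0.4]
    - [[-98, -268, 35], [0, 0, 1.64], -0.4]

```text
clock: 16.6
tcp_pos: [0.6013, 0.1235, 0.3053]
orientation: [0.0, 0.116, 0.993, 0.001]
wrist_force: [1.2, 0.3, 0.8]
finger_gap: 0.0599
grip_force: 0.0
```

move_arm:
  targets:
    - [[-2, -40, 4], [0, 0, 0], -0.4]
    - [[-2, -52, 5], [0, 0, 0], -0.4]
    - [[-2, -52, 5], [0, 0, 0], -0.4]

```text
clock: 16.98
tcp_pos: [0.5906, 0.074, 0.3008]
orientation: [0.0, 0.117, 0.993, 0.001]
wrist_force: [-0.7, -0.0, 0.2]
finger_gap: 0.0598
grip_force: 0.0
```

Run:
```python
from h import *
p=shot("wrist"); save(p,"w2")
for t in ["gauge","toolblock","scriber","scraper"]:
    for d in env.landmark_of(t,p)[:2]: print(t,np.round(d["centre"],3),round(d["confidence"],2),proj(p,d["centre"]).round())
for d in env.regions_of("gauge",p)[:2]:
    y,x=np.nonzero(d["mask"]);print(round(d["confidence"],2),len(x),x.mean(),y.mean())
plan([.588,.084,.10],2.91)
```

```text
gauge [0.596 0.087 0.012] 0.82 [287. 173.]
gauge [0.587 0.205 0.001] 0.69 [370. 146.]
toolblock [ 0.545  0.094 -0.   ] 0.74 [284. 134.]
scriber [0.546 0.097 0.082] 0.77 [288. 138.]
scraper [0.494 0.106 0.087] 0.88 [285.  87.]
0.86 1288 333.6475155279503 175.22437888198758
0.83 395 286.8506329113924 187.46075949367088
t 17.27 tcp [0.5907 0.0755 0.3006] yaw 2.911 shift [  4.5   7.4 200.6] turn [ 0.01 -0.    0.01] F [ 0.9 -1.4 -0.3] gap 0.0599 grip 0.0
```

View pics/w2.png

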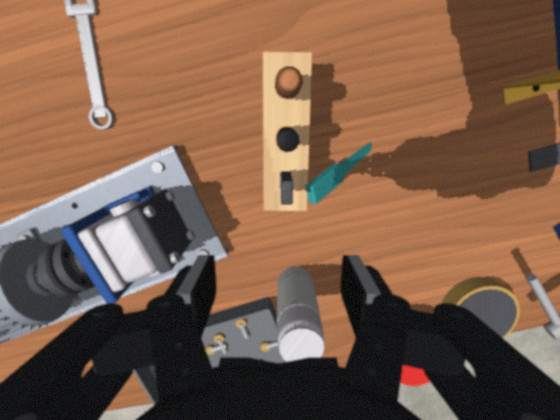

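The wrist view shows the block with scraper (288,80), scriber (287,139) and the dark flat gauge (287,187). The turquoise one leans with its handle at (320,190), close to the gauge, so I check the finger clearance.

Run:
```python
from h import *
from scipy.optimize import brentq
w=shot("wrist");a=shot("scene");b=shot("side")
tip=np.array([.586,.205,.002])
M={}
for n,p in(("w",w),("a",a),("b",b)):
    h=cv2.cvtColor(p["pixels"],cv2.COLOR_RGB2HSV);m=cv2.inRange(h,(80,110,60),(98,255,255))
    u0=proj(p,[.585,.18,.07]);k,l,st,ce=cv2.connectedComponentsWithStats(m)
    i=min((i for i in range(1,k) if st[i,4]>40),key=lambda i:np.hypot(*(ce[i]-u0)));y,x=np.nonzero(l==i);P=np.c_[x,y].astype(float)
    t=proj(p,tip);d=np.hypot(*(P-t).T);j=np.argsort(d)[-12:];M[n]=P[j].mean(0);print(n,st[i],t.round(),"far end",M[n])
X=tri([(p,M[n]) for n,p in(("w",w),("a",a),("b",b))]);print("top",X,"len",np.linalg.norm(X-tip))
g1=at_z(w,(287,178),.145)
for u in((287,170),(287,203),(281,187),(293,187),(287,187)):print(u,at_z(w,u,.145))
```

```text
w [ 305  145   64   58 1047] [369. 145.] far end [308.91666667 200.        ]
a [313 221  14  10  82] [344. 234.] far end [314. 223.]
b [246 244  25  51 315] [246. 296.] far end [266.16666667 245.91666667]
top [0.61406927 0.10691969 0.09165129] len 0.13581231547231826
(287, 170) [0.57024515 0.09001269 0.145     ]
(287, 203) [0.60142078 0.08291561 0.145     ]
(281, 187) [0.5847734  0.08086216 0.145     ]
(293, 187) [0.58738994 0.0919522  0.145     ]
(287, 187) [0.58608184 0.08640663 0.145     ]
```

Run:
```python
from h import *
w=shot("wrist");b=shot("side")
X=tri([(w,(309,200)),(b,(266,246))]);print("turq top",X,np.linalg.norm(X-[.586,.205,.002]))
r=at_z(w,(263,210),.085);s=at_z(w,(308,210),.085);e=(r+s)/2;c=np.array([np.cos(-.23),np.sin(-.23)]);print("block end",r,s,"gauge",e[:2]-.035*c)
r=at_z(w,(264,53),.085);s2=at_z(w,(311,53),.085);f=(r+s2)/2;print("far end",f,"yaw",np.arctan2(*(e-f)[[1,0]]),np.linalg.norm(e-f)); print("gauge",f[:2]+(e-f)[:2]*135/170)
print("foot near edge",at_z(w,(287,203),.085)[:2]-.012*c)
plan([.59,.0845,.16],2.915)
```

```text
turq top [0.61854945 0.10499149 0.0818828 ] 0.13206979858739265
block end [0.61925566 0.05136552 0.085     ] [0.63133811 0.10235697 0.085     ] gauge [0.59121856 0.08484046]
far end [0.46206028 0.11652853 0.085     ] yaw -0.23838423210310608 0.16798715234627626
gauge [0.59168935 0.08502804]
foot near edge [0.60578685 0.08316735]
t 17.52 tcp [0.5907 0.0747 0.3004] yaw 2.91 shift [  2.9   9.3 140.4] turn [ 0.01 -0.   -0.03] F [0.1 0.1 0.4] gap 0.0599 grip 0.0
```

move_arm:
  targets:
    - [[2, 10, 50], [0, 0, 0.03], -0.1]
    - [[2, 10, 100], [0, 0, 0.03], 0]
    - [[2, 10, 145], [0, 0, 0.03], 0]
    - [[2, 10, 175], [0, 0, 0.03], 0]
    - [[2, 10, 189], [0, 0, 0.03], 0]

```text
clock: 18.15
tcp_pos: [0.5898, 0.0847, 0.1095]
orientation: [-0.002, 0.119, 0.993, 0.0]
wrist_force: [-0.6, 0.5, 0.9]
finger_gap: 0.0429
grip_force: 0.0
```

move_arm:
  targets:
    - [[0, 0, 0], [0, 0, 0], 0.4]
    - [[0, 0, 0], [0, 0, 0], 1]
    - [[0, 0, 0], [0, 0, 0], 1]
    - [[0, 0, 0], [0, 0, 0], 1]
    - [[0, 0, 0], [0, 0, 0], 1]
  squeeze: 60

```text
clock: 18.77
tcp_pos: [0.5918, 0.0842, 0.1127]
orientation: [0.001, 0.119, 0.993, 0.0]
wrist_force: [-0.4, -2.5, 5.6]
finger_gap: 0.0111
grip_force: 61.9
```

move_arm:
  targets:
    - [[0, 0, -20], [0, 0, 0], 1]
    - [[0, 0, -60], [0, 0, 0], 1]
    - [[0, 0, -100], [0, 0, 0], 1]
    - [[0, 0, -140], [0, 0, 0], 1]
    - [[0, 0, -170], [0, 0, 0], 1]

```text
clock: 19.4
tcp_pos: [0.5911, 0.0851, 0.2832]
orientation: [0.0, 0.118, 0.993, 0.001]
wrist_force: [0.0, -0.7, -1.1]
finger_gap: 0.0112
grip_force: 61.1
```

Run:
```python
from h import *
for n in ("scene","side"):
  x=shot(n)
  for t in ["gauge","pump_face","motor_face","scriber"]:
    for d in env.landmark_of(t,x)[:2]: print(n,t,np.round(d["centre"],3),round(d["confidence"],2))
plan([.635,-.203,.28],3.297)
```

```text
scene gauge [0.592 0.086 0.178] 0.62
scene gauge [ 0.587  0.206 -0.002] 0.61
scene pump_face [ 0.634 -0.194  0.118] 0.61
scene pump_face [0.49  0.389 0.056] 0.45
scene motor_face [ 0.64  -0.208  0.116] 0.8
scene motor_face [ 0.401 -0.129 -0.003] 0.69
scene scriber [ 0.638 -0.208  0.117] 0.62
scene scriber [0.542 0.096 0.085] 0.43
side gauge [0.586 0.204 0.004] 0.79
side gauge [0.59  0.082 0.172] 0.52
side pump_face [0.486 0.389 0.206] 0.65
side motor_face [ 0.636 -0.206  0.116] 0.61
side scriber [0.546 0.092 0.086] 0.73
t 19.9 tcp [0.5905 0.0845 0.2801] yaw 2.904 shift [-111.  -269.    -0.3] turn [ 0.01 -0.01 -2.25] F [ 0.6 -0.1 -0.9] gap 0.0112 grip 61.3
```

move_arm:
  targets:
    - [[-20, -50, 0], [0, 0, -0.5], 1]
    - [[-42, -105, 0], [0, 0, -1.0], 1]
    - [[-65, -160, 0], [0, 0, -1.5], 1]
    - [[-90, -215, 0], [0, 0, -2.0], 1]
    - [[-111, -269, 0], [0, 0, -2.25], 1]

```text
clock: 20.52
tcp_pos: [0.6356, -0.205, 0.2804]
orientation: [-0.0, -0.078, 0.997, 0.001]
wrist_force: [0.4, -0.3, -0.9]
finger_gap: 0.0112
grip_force: 61.2
```

Run:
```python
from h import *
plan([.635,-.203,.245],3.297)
w=shot("wrist");a=shot("scene");b=shot("side")
for n,x in(("w",w),("a",a),("b",b)):
  for t in ["gauge","pump_face","motor_face"]:
    for d in env.landmark_of(t,x)[:2]: print(n,t,np.round(d["centre"],3),round(d["confidence"],2),proj(x,d["centre"]).round())
print([proj(x,[.635,-.203,.118]).round() for x in(w,a,b)])
save(w,"w3")
```

```text
t 20.52 tcp [ 0.6356 -0.205   0.2804] yaw -2.985 shift [ 0.3  2.  35.4] turn [ 0.01 -0.    0.01] F [ 0.4 -0.3 -0.9] gap 0.0112 grip 61.2
w gauge [ 0.636 -0.203  0.177] 0.98 [279. 211.]
w pump_face [ 0.633 -0.201  0.116] 0.7 [281. 190.]
w motor_face [ 0.638 -0.207  0.116] 0.62 [274. 193.]
a gauge [ 0.636 -0.214  0.173] 0.76 [182. 224.]
a gauge [0.588 0.206 0.   ] 0.68 [344. 235.]
a pump_face [ 0.631 -0.194  0.119] 0.95 [195. 237.]
a pump_face [0.496 0.104 0.087] 0.43 [303. 194.]
a motor_face [ 0.64  -0.21   0.118] 0.68 [188. 240.]
a motor_face [ 0.632 -0.212  0.171] 0.33 [183. 223.]
b gauge [0.585 0.204 0.005] 0.94 [246. 295.]
b gauge [ 0.634 -0.206  0.172] 0.53 [344. 156.]
b motor_face [ 0.634 -0.207  0.117] 0.95 [342. 171.]
[array([279., 192.]), array([191., 238.]), array([341., 171.])]
```

View pics/w3.png

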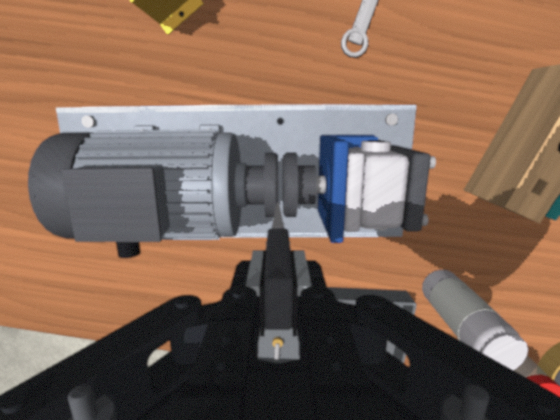

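The wrist view shows the two coupling flanges at columns ~270 and ~290, with the gap near column 280 and the gauge's tip hanging in line at about (279,212). I measure the gap by its dark line.

Run:
```python
from h import *
w=shot("wrist");g=cv2.cvtColor(w["pixels"],cv2.COLOR_RGB2GRAY)
for r in range(150,232,4): print(r,g[r,258:304].tolist())
P=T_tool(env.get_state())[:3,3]
# gap pixels predicted for pumpset x offsets along face at crest
for dx in(-.03,-.02,-.01,0,.01): 
  X=np.array([.635,-.203,.118])+dx*np.array([np.cos(.155),np.sin(.155),0]); X[2]=.083+np.sqrt(.035**2-dx**2); print(dx,proj(w,X).round(1))
```

```text
150 [97, 97, 94, 97, 94, 95, 93, 93, 92, 94, 91, 99, 116, 142, 165, 176, 180, 178, 180, 183, 179, 179, 179, 177, 173, 166, 167, 165, 162, 163, 165, 165, 163, 165, 165, 171, 181, 181, 180, 182, 180, 177, 177, 177, 178, 176]
154 [93, 96, 94, 86, 75, 65, 64, 64, 62, 63, 61, 61, 57, 60, 56, 61, 94, 133, 163, 179, 175, 163, 135, 104, 77, 64, 62, 63, 66, 63, 62, 61, 63, 63, 69, 88, 110, 132, 146, 151, 139, 121, 110, 109, 118, 124]
158 [93, 94, 96, 87, 81, 78, 73, 77, 76, 72, 73, 69, 71, 71, 61, 55, 74, 113, 152, 163, 147, 115, 84, 76, 69, 73, 75, 76, 74, 74, 74, 72, 75, 74, 71, 76, 85, 98, 98, 102, 99, 100, 102, 100, 98, 99]
162 [94, 95, 93, 87, 84, 83, 80, 80, 82, 81, 82, 81, 80, 77, 67, 63, 67, 90, 105, 102, 97, 88, 80, 79, 80, 80, 80, 81, 84, 79, 82, 82, 76, 79, 83, 84, 87, 96, 96, 96, 100, 98, 97, 99, 97, 96]
166 [61, 63, 65, 70, 83, 85, 86, 86, 89, 87, 90, 87, 86, 80, 72, 58, 53, 68, 85, 93, 93, 88, 82, 82, 81, 83, 85, 88, 84, 86, 89, 87, 86, 83, 85, 82, 70, 57, 45, 45, 47, 41, 47, 50, 58, 59]
170 [80, 75, 75, 82, 86, 89, 89, 87, 88, 90, 89, 91, 88, 83, 75, 68, 63, 74, 84, 91, 94, 89,
[... 2532 characters left out ...]
4, 166, 169, 157, 139, 111, 95, 94, 87, 89, 93, 91, 91, 98, 113, 141, 163, 166, 165, 165, 166, 168, 168, 168, 169, 170, 173, 172, 169, 169, 168, 167, 169, 166, 168, 169]
226 [172, 167, 171, 167, 167, 172, 167, 169, 169, 168, 168, 166, 159, 144, 119, 96, 92, 91, 92, 92, 91, 92, 91, 90, 94, 116, 141, 158, 165, 170, 167, 168, 166, 172, 170, 170, 167, 167, 169, 170, 167, 169, 168, 168, 166, 167]
230 [168, 168, 169, 169, 168, 171, 166, 170, 158, 137, 98, 70, 50, 48, 49, 45, 47, 46, 44, 48, 47, 44, 43, 42, 43, 39, 44, 48, 60, 93, 131, 155, 164, 167, 169, 167, 165, 170, 165, 169, 166, 168, 168, 168, 165, 168]
-0.03 [276. 158.]
-0.02 [276.  169.6]
-0.01 [276.  180.6]
0 [276. 191.]
0.01 [276.  200.5]
```

Run:
```python
from h import *
s=env.get_state();T=T_tool(s);w=shot("wrist")
for z in(.105,.09,.06,.03,0): print(z,proj(w,(T@[0,0,z,1])[:3]).round(1), proj(w,(T@[-.006,0,z,1])[:3]).round(1),proj(w,(T@[.006,0,z,1])[:3]).round(1))
c=np.array([.635,-.203,.118]);ya=np.array([-np.sin(.155),np.cos(.155),0])
for d in(-.005,0,.005): print(d,proj(w,c+d*ya).round(2))
g=at_z(w,(277.3,188),.118);print(g,"in tool",np.linalg.inv(T)@np.r_[g,1]);plan([.635,-.203,.245],3.297)
# flange side edges, row 154 & 214
a=shot("scene");b=shot("side")
for n,p,c0 in(("a",a,(191,238)),("b",b,(341,171))):
    gg=cv2.cvtColor(p["pixels"],cv2.COLOR_RGB2GRAY);print(n);[print(r,gg[r,c0[0]-12:c0[0]+13].tolist()) for r in range(c0[1]-6,c0[1]+7,2)]
```

```text
0.105 [277.  208.4] [277.  215.6] [277.  201.2]
0.09 [276.9 213.9] [277.  221.4] [276.9 206.3]
0.06 [276.8 227.1] [276.8 235.5] [276.8 218.6]
0.03 [276.7 244.4] [276.7 253.9] [276.6 234.7]
0 [276.5 268. ] [276.5 279. ] [276.4 256.7]
-0.005 [271.11 191.02]
0 [276.22 191.02]
0.005 [281.33 191.02]
[ 0.63185879 -0.20242333  0.118     ] in tool [3.88196734e-03 1.75835146e-04 1.63548832e-01 1.00000000e+00]
t 21.23 tcp [ 0.6357 -0.2023  0.2815] yaw -2.985 shift [ 0.8 -0.6 36.5] turn [0. 0. 0.] F [ 0.2 -0.4 -1.8] gap 0.0113 grip 61.2
a
232 [124, 124, 124, 124, 124, 124, 123, 123, 124, 123, 123, 123, 123, 124, 123, 122, 122, 122, 123, 123, 122, 122, 122, 122, 123]
234 [123, 122, 123, 123, 123, 124, 123, 122, 120, 120, 120, 122, 121, 117, 110, 103, 99, 100, 108, 118, 122, 123, 123, 122, 121]
236 [123, 123, 122, 122, 119, 114, 106, 102, 99, 95, 99, 108, 111, 106, 95, 89, 88, 89, 96, 106, 114, 116, 115, 115, 113]
238 [118, 119, 118, 117, 114, 104, 93, 88, 86, 82, 83, 96, 109, 109, 99, 93, 93, 93, 94, 97, 99, 97, 96, 97, 96]
240 [119, 119, 119, 119, 118, 112, 101, 92, 90, 87, 86, 99, 123, 134, 12
[... 323 characters left out ...]
4, 75, 71, 72, 69, 71, 71, 75, 74, 76, 76, 76, 78, 78]
167 [125, 138, 152, 150, 126, 91, 73, 68, 67, 72, 72, 71, 73, 74, 69, 71, 69, 69, 71, 76, 75, 79, 79, 76, 77]
169 [141, 148, 149, 139, 114, 84, 63, 57, 61, 64, 69, 73, 75, 76, 83, 81, 83, 82, 82, 83, 81, 76, 76, 79, 80]
171 [149, 145, 135, 108, 75, 57, 57, 58, 57, 56, 57, 60, 62, 64, 74, 78, 84, 89, 90, 88, 88, 82, 74, 71, 74]
173 [137, 123, 99, 75, 64, 64, 69, 74, 77, 77, 78, 76, 73, 66, 59, 58, 64, 74, 81, 85, 85, 83, 75, 65, 66]
175 [99, 67, 46, 37, 40, 43, 48, 52, 54, 66, 74, 79, 86, 86, 83, 75, 64, 60, 58, 67, 76, 80, 76, 71, 64]
177 [59, 56, 48, 39, 37, 37, 40, 43, 40, 40, 42, 47, 60, 73, 82, 87, 83, 74, 63, 57, 60, 69, 74, 75, 71]
```

move_arm:
  targets:
    - [[0, -1, 12], [0, 0, 0], 1]
    - [[0, -1, 28], [0, 0, 0], 1]
    - [[0, -1, 42], [0, 0, 0], 1]
    - [[0, -1, 50], [0, 0, 0], 1]
    - [[0, -1, 50], [0, 0, 0], 1]

```text
clock: 21.95
tcp_pos: [0.6353, -0.2039, 0.2302]
orientation: [-0.001, -0.077, 0.997, 0.001]
wrist_force: [-0.1, 0.0, -1.3]
finger_gap: 0.0114
grip_force: 61.2
```

Run:
```python
from h import *
w=shot("wrist");T=T_tool(env.get_state());g=cv2.cvtColor(w["pixels"],cv2.COLOR_RGB2GRAY)
print("tip pred",proj(w,(T@[0,0,.105,1])[:3]).round(1),proj(w,(T@[.0,0,.113,1])[:3]).round(1))
save(w,"w4",(210,130,350,235),5)
a=shot("scene");b=shot("side")
for n,x in(("w",w),("a",a),("b",b)):
  for t in ["gauge","pump_face","motor_face"]:
    for d in env.landmark_of(t,x)[:1]: print(n,t,np.round(d["centre"],3),round(d["confidence"],2))
plan([.635,-.203,.2],3.297)
```

```text
tip pred [276.7 209.2] [276.7 206.5]
w gauge [ 0.636 -0.203  0.13 ] 0.84
w pump_face [ 0.631 -0.202  0.116] 0.84
w motor_face [ 0.639 -0.202  0.118] 0.56
a gauge [0.588 0.206 0.   ] 0.61
a pump_face [ 0.633 -0.194  0.118] 0.85
a motor_face [ 0.64  -0.208  0.117] 0.61
b gauge [ 0.635 -0.204  0.123] 0.74
b pump_face [ 0.631 -0.199  0.12 ] 0.87
b motor_face [ 0.638 -0.205  0.116] 0.8
t 22.55 tcp [ 0.6357 -0.204   0.2313] yaw -2.987 shift [ 0.6  1.1 31.3] turn [ 0.  0. -0.] F [ 0.2  0.4 -1.3] gap 0.0114 grip 61.2
```

View pics/w4.png

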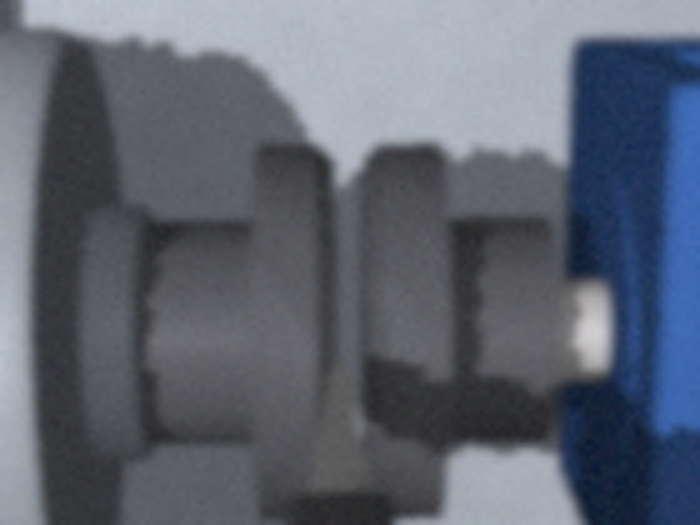

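The crop shows the blade (crop x ~330–362, y 370–490) centred over the gap strip (x ~333–360), so it is well aligned. I lower it gently, feeling the force.

move_arm:
  targets:
    - [[0, 0, 5], [0, 0, 0], 1]
    - [[0, 0, 9], [0, 0, 0], 1]
    - [[0, 0, 13], [0, 0, 0], 1]
    - [[0, 0, 16], [0, 0, 0], 1]

```text
clock: 23.05
tcp_pos: [0.6355, -0.2036, 0.2148]
orientation: [-0.0, -0.078, 0.997, 0.001]
wrist_force: [-0.8, 1.3, -0.3]
finger_gap: 0.0112
grip_force: 61.3
```

move_arm:
  targets:
    - [[0, 0, 3], [0, 0, 0], 1]
    - [[0, 0, 6], [0, 0, 0], 1]
    - [[0, 0, 8], [0, 0, 0], 1]
    - [[0, 0, 8], [0, 0, 0], 1]

```text
clock: 23.55
tcp_pos: [0.6356, -0.2035, 0.2069]
orientation: [-0.0, -0.078, 0.997, 0.001]
wrist_force: [-0.2, 3.5, -1.9]
finger_gap: 0.0116
grip_force: 61.1
```

move_arm:
  targets:
    - [[0, 0.5, 0], [0, 0, 0], 1]
    - [[0, 1, 0], [0, 0, 0], 1]
    - [[0, 1, 0], [0, 0, 0], 1]

```text
clock: 23.92
tcp_pos: [0.6355, -0.2032, 0.207]
orientation: [-0.0, -0.077, 0.997, 0.0]
wrist_force: [0.1, 2.8, -2.1]
finger_gap: 0.0112
grip_force: 61.0
```

move_arm:
  targets:
    - [[0, 0, 1.5], [0, 0, 0], 1]
    - [[0, 0, 3], [0, 0, 0], 1]
    - [[0, 0, 3], [0, 0, 0], 1]

```text
clock: 24.3
tcp_pos: [0.6356, -0.2031, 0.2042]
orientation: [0.0, -0.077, 0.997, 0.0]
wrist_force: [0.1, 2.1, -0.2]
finger_gap: 0.0112
grip_force: 61.4
```

move_arm:
  targets:
    - [[0, 0.5, 0], [0, 0, 0], 1]
    - [[0, 1, 1], [0, 0, 0], 1]
    - [[0, 1, 2], [0, 0, 0], 1]
    - [[0, 1, 2], [0, 0, 0], 1]

```text
clock: 24.8
tcp_pos: [0.6353, -0.2023, 0.202]
orientation: [-0.0, -0.077, 0.997, 0.0]
wrist_force: [-0.7, 0.1, -1.5]
finger_gap: 0.0109
grip_force: 61.1
```

move_arm:
  targets:
    - [[0, 0, 1], [0, 0, 0], 1]
    - [[0, 0, 2], [0, 0, 0], 1]
    - [[0, 0, 3], [0, 0, 0], 1]
    - [[0, 0, 3], [0, 0, 0], 1]

```text
clock: 25.3
tcp_pos: [0.6353, -0.202, 0.199]
orientation: [-0.0, -0.077, 0.997, 0.001]
wrist_force: [0.8, 0.3, -1.2]
finger_gap: 0.0113
grip_force: 61.1
```

Free now, about 24 mm deep. I continue in small steps.

move_arm:
  targets:
    - [[0, 0, 1], [0, 0, 0], 1]
    - [[0, 0, 2], [0, 0, 0], 1]
    - [[0, 0, 3], [0, 0, 0], 1]
    - [[0, 0, 3], [0, 0, 0], 1]

```text
clock: 25.8
tcp_pos: [0.6353, -0.202, 0.196]
orientation: [-0.0, -0.077, 0.997, 0.001]
wrist_force: [0.4, -0.5, -0.8]
finger_gap: 0.0112
grip_force: 61.1
```

move_arm:
  targets:
    - [[0, 0, 1], [0, 0, 0], 1]
    - [[0, 0, 2], [0, 0, 0], 1]
    - [[0, 0, 2], [0, 0, 0], 1]

```text
clock: 26.18
tcp_pos: [0.6353, -0.202, 0.194]
orientation: [-0.0, -0.077, 0.997, 0.001]
wrist_force: [-0.0, -1.2, -0.7]
finger_gap: 0.0112
grip_force: 61.1
```

move_arm:
  targets:
    - [[0, 0, 1], [0, 0, 0], 1]
    - [[0, 0, 2], [0, 0, 0], 1]
    - [[0, 0, 2], [0, 0, 0], 1]

```text
clock: 26.55
tcp_pos: [0.6353, -0.202, 0.192]
orientation: [-0.0, -0.077, 0.997, 0.001]
wrist_force: [0.2, 0.4, -0.8]
finger_gap: 0.0111
grip_force: 61.1
```

move_arm:
  targets:
    - [[0, 0, 1], [0, 0, 0], 1]
    - [[0, 0, 2], [0, 0, 0], 1]
    - [[0, 0, 2], [0, 0, 0], 1]

```text
clock: 26.92
tcp_pos: [0.6353, -0.202, 0.19]
orientation: [-0.0, -0.077, 0.997, 0.001]
wrist_force: [-0.1, -0.7, -0.9]
finger_gap: 0.0109
grip_force: 61.1
```

move_arm:
  targets:
    - [[0, 0, 1], [0, 0, 0], 1]
    - [[0, 0, 2], [0, 0, 0], 1]
    - [[0, 0, 2], [0, 0, 0], 1]

```text
clock: 27.3
tcp_pos: [0.6353, -0.202, 0.188]
orientation: [-0.0, -0.077, 0.997, 0.001]
wrist_force: [-0.2, -0.5, -0.9]
finger_gap: 0.0112
grip_force: 61.1
```

move_arm:
  targets:
    - [[0, 0, 1], [0, 0, 0], 1]
    - [[0, 0, 2], [0, 0, 0], 1]
    - [[0, 0, 2], [0, 0, 0], 1]

```text
clock: 27.68
tcp_pos: [0.6353, -0.2019, 0.186]
orientation: [-0.0, -0.077, 0.997, 0.001]
wrist_force: [0.3, 0.4, -2.2]
finger_gap: 0.0112
grip_force: 61.1
```

move_arm:
  targets:
    - [[0, 0, 1], [0, 0, 0], 1]
    - [[0, 0, 1.5], [0, 0, 0], 1]
    - [[0, 0, 1.5], [0, 0, 0], 1]

```text
clock: 28.05
tcp_pos: [0.6354, -0.2019, 0.1847]
orientation: [-0.0, -0.077, 0.997, 0.001]
wrist_force: [-0.7, 0.9, -1.1]
finger_gap: 0.0114
grip_force: 61.2
```

move_arm:
  targets:
    - [[0, 0, 1], [0, 0, 0], 1]
    - [[0, 0, 1.5], [0, 0, 0], 1]
    - [[0, 0, 1.5], [0, 0, 0], 1]

```text
clock: 28.42
tcp_pos: [0.6355, -0.202, 0.1835]
orientation: [0.0, -0.077, 0.997, 0.0]
wrist_force: [-0.1, 1.0, 2.3]
finger_gap: 0.011
grip_force: 61.7
```

Run:
```python
from h import *
show()
```

```text
{'clock': 28.425, 'joint_pos': [-0.4284, 0.5105, 0.2265, 1.2869, 0.0009, -0.5835], 'qvel': [-0.0014, 0.0008, 0.0008, 0.0013, -0.0012, -0.0003], 'tau': [-0.755, -57.3367, 29.4487, -0.4417, -0.3743, 0.0053], 'tcp_pos': [0.6355, -0.202, 0.1835], 'orientation': [0.0002, -0.0775, 0.997, 0.0004], 'wrist_force': [-0.0767, 0.9809, 2.3172], 'ft_torque': [0.3784, 0.1575, 0.0414], 'grip_force': 61.713, 'finger_gap': 0.011}
```

Vertical force has risen by 3.4 N: contact. One more small push.

move_arm:
  targets:
    - [[0, 0, 0.5], [0, 0, 0], 1]
    - [[0, 0, 1], [0, 0, 0], 1]
    - [[0, 0, 1], [0, 0, 0], 1]

```text
clock: 28.8
tcp_pos: [0.6356, -0.202, 0.1827]
orientation: [0.0, -0.077, 0.997, 0.0]
wrist_force: [0.2, 2.2, 5.5]
finger_gap: 0.0112
grip_force: 62.2
```

move_arm:
  targets:
    - [[0, 0, 0], [0, 0, 0], 1]
    - [[0, 0, 0], [0, 0, 0], 1]
    - [[0, 0, 0], [0, 0, 0], 1]
    - [[0, 0, 0], [0, 0, 0], 1]

```text
clock: 29.3
tcp_pos: [0.6356, -0.202, 0.1827]
orientation: [0.0, -0.077, 0.997, 0.0]
wrist_force: [-0.8, 1.7, 5.9]
finger_gap: 0.011
grip_force: 62.2
```

Pressing 7 N down with only 2 N sideways means both faces bear on the blade, at about 40 mm depth. That fits the expected range, so I hand in.

Run:
```python
from h import *
for n in("side","scene"):
  x=shot(n)
  for t in ("guard_handle","gauge"):
    print(n,t,[np.round(d["centre"],3).tolist() for d in env.landmark_of(t,x)[:2]])
show()
print(env.hand_in())
```

```text
side guard_handle [[0.489, 0.389, 0.209]]
side gauge [[0.588, 0.204, 0.007]]
scene guard_handle [[0.428, -0.39, 0.116], [0.489, 0.393, 0.21]]
scene gauge [[0.636, -0.198, 0.076], [0.584, 0.21, 0.001]]
{'clock': 29.6, 'joint_pos': [-0.4284, 0.5107, 0.2247, 1.2847, 0.001, -0.5835], 'qvel': [0.0025, -0.0014, -0.0003, 0.0011, 0.0002, -0.001], 'tau': [-1.0658, -55.262, 28.3941, -0.677, -0.5266, 0.0075], 'tcp_pos': [0.6356, -0.202, 0.1827], 'orientation': [0.0003, -0.0775, 0.997, 0.0004], 'wrist_force': [-0.755, 1.3412, 5.7143], 'ft_torque': [0.4851, 0.1536, 0.0611], 'grip_force': 62.1957, 'finger_gap': 0.0106}
the job is handed in; nothing more can be done
None
```

I handed the job in at about 30 s, but no verdict came back. The guard hangs on the hook, released, and the gauge is still gripped about 40 mm deep in the coupling gap, pushed down with about 7 N; that both faces bear on it is inferred from the wrist forces.

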